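# Flip the marker of the occupied pad spindle

## Robot

A 7-joint arm with a two-finger parallel gripper is mounted at the origin on the work surface. World frame = base frame: x ahead of the robot, y to its left, z up, the work surface at z = 0. Lengths are in mm, angles in rad, forces in N, time in s.
With the tool pointing down it reaches from about 400 to 850 mm from the base axis. Payload 10.4 kg.
Tool frame: the origin (TCP) lies at the very end of the fingers, on their centre line; the grasp point (between the pads) lies 19 mm behind it (r.grip_point_offset is the x of the grasp point in the tool frame, in mm); x points along the fingers, z is the direction in which the jaws open and shut, and the axes are right-handed (so a half turn about x gives the same grasp; the last joint's range is limited). The gripper opens to 85 mm and grips with 20 to 120 N. Pads are 22 mm wide; open, the fingers measure 114 mm over their backs; the gripper's body (76 mm by 85 mm) begins 54 mm behind the grasp point. The pads swing forward as they close: fully open they stand 13 mm farther back than shut.
Start: joints at [-1.365, 0.332, -0.065, 1.46, 0.022, 1.35, -0.088], TCP at [141.74, 608.739, 205.538] pointing down, gripper open.
Joint ranges: [-2.6, 2.6], [-0.5, 2.12], [-1.47, 1.34], [0.16, 2.42], [-1.27, 4.41], [0.06, 2.06], [-2.6, 2.6]. Speed limits (rad/s): [2.22, 2.22, 2.79, 2.79, 3.14, 3.14, 3.14].

## Interface

Orientations are given as a unit quaternion [w, x, y, z].
In Python, from bench import r gives the robot as it stands.
- The arm moves only by the tool arm_command, never from a script. Its arguments are lists of equal length, an entry for each row: "jaw": the finger opening in mm, from 0 to 85.4; "xyz": the shift along the tool's x, y, z in mm, a list of three; "dr": the turn, a rotation vector about the tool's x, y, z in rad, a list of three. In form: {"jaw": [jaw, ...], "xyz": [[dx, dy, dz], ...], "dr": [[rx, ry, rz], ...]}. A call has 1 to 10 rows; each row is the pose to reach, as a shift and turn from the pose commanded when the call began, along the tool's axes at that moment; what a row does not reach only later rows make up. A row lasts 1/8 s, in which the tool goes at most 62.5 mm and 10.7 degrees, less where a joint would pass 70% of its speed; a pose out of reach is approached as far as the arm can. A call with a gripper value outside its range is refused whole. The fingers move at their own pace and stop on an object; "newtons" is the grip in N (left out, the last holds). Time passes only in rows, so rows that repeat a pose let the fingers close. It gives the time, the measured TCP pose, the force and the opening at its end, in the units of the state.
- r.sense(): the state, without advancing time (a new reading comes with each control period).
- r.grab_frame(name): name is "scene" or "top" or "wrist"; returns a dict with "color" (420x560x3 uint8, blue, green, red), "range_z" (420x560 float32, mm along the optical axis (not along the pixel's ray), 0 where there is no reading), "vertical_fov" (degrees; the focal length in pixels is half the picture's height over the tangent of half this angle, whatever the lens; pixels are square), "cx", "cy" (the principal point, pixels), "position" and "orientation" of the camera in the world; the wrist camera has in their place "hand_eye" (4x4, takes a point from camera to tool coordinates, whose origin is the TCP and whose axes are the tool frame's). Camera axes: x right, y up, looking along -z (the intrinsics and any distortion apply to the point x, -y, -z); pixel columns grow to the right and rows downward; lengths in mm; the calibration is good to about 2 mm. A picture is of the moment at which its call begins: read the wrist's pose just before it.
- r.finish_job(): hands the job in, once; it reports no verdict.
The state is a dict: "time_s": time; "joints": joint angles; "qvel": joint speeds; "joint_torque": joint torques, N m; "tcp_pos": TCP position; "orientation": TCP orientation; "force": force on the tool from outside, world axes, zero at the start; "wrist_torque": the same for the moment, N m; "gripper_width": finger opening in mm.
Only numpy, scipy, OpenCV 4.12 (cv2) and the standard library are available. Lean on these libraries where they do the work, as an engineer would, in place of code of your own. Each camera call takes 0.05 s, during which the arm holds its last target. There are 200 camera calls.

## Task

Three pad stands on the polishing bench each have a spindle and a hinged marker paddle; a foam pad has been put on one of the spindles. Push that stand's marker up and right over its pivot until it lies flat on the opposite rest with the ring face up. Do it gently, without slapping, pinching or forcing it. Pick nothing up, and leave the pad, the other two markers and everything else on the bench as they are.

Things in the scene. Friction and masses are not known exactly. Their poses are not given: they have to be found in the camera images.
- stand_a: the stand whose spindle carries the foam pad: fixed steel base, 8 mm thick, 120 x 90 mm under the paddle. Origin on the bench straight below the paddle's pivot; x runs from the first rest to the opposite rest (roughly to the robot's left), y along the pivot axis (roughly towards the robot). Rests 12 x 42 mm at x = -35 and 35 mm, tops 66 mm high. Spindle at y = -88 mm, 14 mm thick, 62 mm high
- pivot_a (a point): middle of the pivot axis of stand_a's paddle, fixed, 70 mm above the bench, axes as the stand's. The pivot runs between two cheeks at y = +-37 mm (6 mm thick, 16 long, tops 82 mm high)
- marker_a (a joint): paddle angle, rad: 0 = level towards the stand's -x, over the first rest, bar face up; 1.57 = straight up; 3.14 = level towards +x on the opposite rest, ring face up; stops at both ends. Starts at 0 to 0.25. Stiff hinge (0.06 N m, 0.8 N at the free edge): it stays wherever it is let go, so it must be pushed all the way down
- marker_a_edge (a point): middle of the free edge of stand_a's white paddle; turns with it. The paddle is a flat plate 60 mm wide along the pivot, 6 mm thick, about 50 g; this edge is 78 mm from the pivot axis, which lies in the plate's middle plane
- stand_b: a stand with an empty spindle: fixed steel base, 8 mm thick, 120 x 90 mm under the paddle. Origin on the bench straight below the paddle's pivot; x runs from the first rest to the opposite rest (roughly to the robot's left), y along the pivot axis (roughly towards the robot). Rests 12 x 42 mm at x = -35 and 35 mm, tops 66 mm high. Spindle at y = -88 mm, 14 mm thick, 62 mm high
- pivot_b (a point): middle of the pivot axis of stand_b's paddle, fixed, 70 mm above the bench, axes as the stand's. The pivot runs between two cheeks at y = +-37 mm (6 mm thick, 16 long, tops 82 mm high)
- marker_b (a joint): paddle angle, rad: 0 = level towards the stand's -x, over the first rest, bar face up; 1.57 = straight up; 3.14 = level towards +x on the opposite rest, ring face up; stops at both ends. Starts at 0 to 0.25. Stiff hinge (0.06 N m, 0.8 N at the free edge): it stays wherever it is let go, so it must be pushed all the way down
- marker_b_edge (a point): middle of the free edge of stand_b's white paddle; turns with it. The paddle is a flat plate 60 mm wide along the pivot, 6 mm thick, about 50 g; this edge is 78 mm from the pivot axis, which lies in the plate's middle plane
- stand_c: the other stand with an empty spindle: fixed steel base, 8 mm thick, 120 x 90 mm under the paddle. Origin on the bench straight below the paddle's pivot; x runs from the first rest to the opposite rest (roughly to the robot's left), y along the pivot axis (roughly towards the robot). Rests 12 x 42 mm at x = -35 and 35 mm, tops 66 mm high. Spindle at y = -88 mm, 14 mm thick, 62 mm high
- pivot_c (a point): middle of the pivot axis of stand_c's paddle, fixed, 70 mm above the bench, axes as the stand's. The pivot runs between two cheeks at y = +-37 mm (6 mm thick, 16 long, tops 82 mm high)
- marker_c (a joint): paddle angle, rad: 0 = level towards the stand's -x, over the first rest, bar face up; 1.57 = straight up; 3.14 = level towards +x on the opposite rest, ring face up; stops at both ends. Starts at 0 to 0.25. Stiff hinge (0.06 N m, 0.8 N at the free edge): it stays wherever it is let go, so it must be pushed all the way down
- marker_c_edge (a point): middle of the free edge of stand_c's white paddle; turns with it. The paddle is a flat plate 60 mm wide along the pivot, 6 mm thick, about 50 g; this edge is 78 mm from the pivot axis, which lies in the plate's middle plane
- pad: blue foam polishing pad with a centre hole, 74 mm across, 26 high, loose on the spindle of stand_a (its underside 16 mm above the bench, its top at 42 mm); origin at the centre of its underside
- tape: roll of masking tape lying flat, 50 mm across, 24 high; loose bystander, origin at its underside
- jar: small black jar, 44 mm across, 45 high; loose bystander, origin at its underside
- sanding_block: hand sanding block, 70 x 120 mm, 44 high; loose bystander, origin at its underside
- spare_pad: spare foam pad lying on the bench, 74 mm across, 26 high, same as the pad on the spindle; loose bystander, origin at its underside
- wrench: open wrench lying flat on the bench, about 180 mm long; loose bystander, origin at its underside
Mind the look-alikes: they are no part of the job. Leave any pink look-alike of the pad alone.

How it is judged:
By the outcome, as a careful person would: the job done as asked, in the order asked, and still so for the second after the job is handed in, with the robot touching nothing.
It also fails if it takes over 35 s, if anything falls off the work surface, if the arm or the gripper's body presses on something with over 40 N, if the wrist force passes 120 N, or if a joint passes its speed limit or range.

## Working session

There is one attempt and no reset: what is moved stays moved. The work goes in short steps, Python scripts to look and compute and a tool call to move; the robot and the scene stay as the last step left them, time stands still between calls to the robot, and variables do not carry over. Pictures are saved under pics/ and viewed, about 8 in all and at most 12, crops included, and the job is handed in when it is done.

Besides the shell and the picture viewer there is one more tool, called after "Emit:" as name(argument=value, ...) on one line, values as JSON. arm_command: Moves the arm, as the interface text tells. Its arguments: {"type":"object","properties":{"jaw":{"type":"array","items":{"type":"number"}},"xyz":{"type":"array","items":{"type":"array","items":{"type":"number"}}},"dr":{"type":"array","items":{"type":"array","items":{"type":"number"}}},"newtons":{"type":"number"}},"required":["jaw","xyz","dr"]}

```bash
mkdir -p pics; ls
cat > h.py <<'E'
import numpy as np, cv2, pickle
from scipy.spatial.transform import Rotation as R
from bench import r
def rot(q): return R.from_quat([q[1],q[2],q[3],q[0]])
def grab(n):
    s=r.sense(); f=r.grab_frame(n); f['tcp']=(s['tcp_pos'],s['orientation']); return f
def pts(f,u=None,v=None):
    h,w=f['range_z'].shape; F=h/2/np.tan(np.radians(f['vertical_fov'])/2)
    if u is None: u,v=np.meshgrid(np.arange(w),np.arange(h)); z=f['range_z']
    else: z=f['range_z'][v,u]
    p=np.stack([(u-f['cx'])/F*z,-(v-f['cy'])/F*z,-z],-1)
    if 'hand_eye' in f:
        H=np.array(f['hand_eye']); p=p@H[:3,:3].T+H[:3,3]; t,q=f['tcp']
    else: t,q=f['position'],f['orientation']
    return p@rot(q).as_matrix().T+np.array(t)
E
python3 - <<'E'
from h import *
for n in('scene','top'):
    f=grab(n); pickle.dump(f,open(n+'.pkl','wb')); cv2.imwrite(f'pics/{n}0.png',f['color'])
    print({k:v for k,v in f.items() if k not in('color','range_z')})
s=r.sense();print(s)
E
```

```text
pics
{'vertical_fov': 48.152576093326715, 'cx': 280.2103242662104, 'cy': 199.39524259500192, 'position': array([1066.00407243,  666.98709819,  893.40091862]), 'orientation': array([0.28208559, 0.11311493, 0.36636007, 0.87943904]), 'tcp': (array([141.67111371, 608.3082914 , 204.7205512 ]), array([ 0.55342009, -0.43999781,  0.55417352,  0.43934024]))}
{'vertical_fov': 50.88014100830974, 'cx': 289.5671508001628, 'cy': 211.0451588371515, 'position': array([ 408.59064615,  -35.48552001, 1336.05758599]), 'orientation': array([ 0.71381483,  0.05149808, -0.05203228, -0.69649765]), 'tcp': (array([141.68630297, 608.30950745, 204.72900308]), array([ 0.55343194, -0.43998414,  0.55418284,  0.43932724]))}
{'time_s': 0.1, 'joints': array([-1.36460436,  0.33283451, -0.06467155,  1.46084439,  0.02159289,
        1.34992199, -0.08849565]), 'qvel': array([-5.24580775e-04, -1.84075857e-03, -2.48154488e-04, -2.49386347e-03,
        8.13379769e-04,  1.38283511e-03,  1.11113506e-05]), 'joint_torque': array([ 1.59475912e-03, -6.26740837e+01,  4.90139821e-02, -3.92423558e+01,
        1.63180078e-02,  6.94336384e-03, -1.55729168e-05]), 'tcp_pos': array([141.68547909, 608.34612575, 204.78549792]), 'orientation': array([ 0.55345659, -0.43996257,  0.554156  ,  0.43935165]), 'force': array([-0.1775621 , -0.45850569,  0.82409043]), 'wrist_torque': array([-0.00376822, -0.00492109, -0.02629584]), 'gripper_width': 85.52701443275959}
```

View pics/scene0.png

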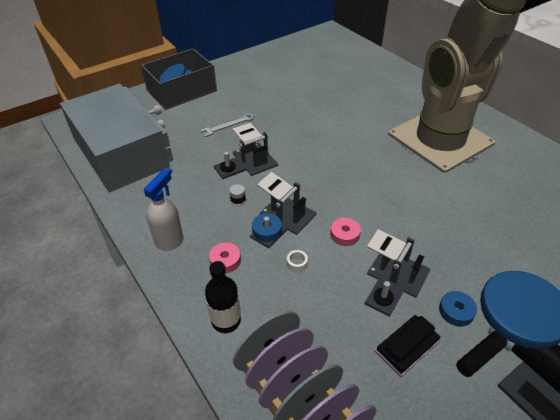

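View pics/top0.png

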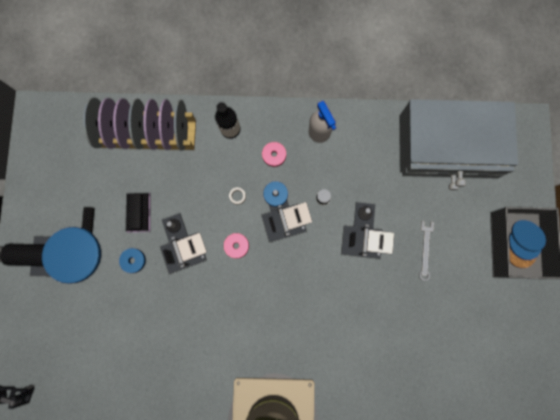

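Three stands, in the top view by paddle: (190,248) and (379,242) have bare spindles at (172,224) and (367,210). The middle one at (296,216) has a blue pad on its spindle at (276,194), so it fits stand_a. The pink rings at (274,154) and (236,246) and the loose blue ring at (132,260) are not on spindles. Next I'll measure it and confirm in one crop.

Run:
```python
from h import *
ims=[]
for n,(u0,v0,u1,v1) in(('top',(240,165,340,255)),('scene',(235,155,335,255))):
    f=pickle.load(open(n+'.pkl','rb')); P=pts(f); c=f['color']; hsv=cv2.cvtColor(c,cv2.COLOR_BGR2HSV)
    roi=np.zeros(c.shape[:2],bool); roi[v0:v1,u0:u1]=1
    blue=roi&(hsv[...,0]>98)&(hsv[...,0]<118)&(hsv[...,1]>140)
    white=roi&(hsv[...,2]>150)&(hsv[...,1]<70)
    for k,m in(('blue',blue),('white',white)):
        nn,l,st,ce=cv2.connectedComponentsWithStats(m.astype(np.uint8))
        for i in range(1,nn):
            if st[i,4]<60: continue
            q=P[l==i]; q=q[np.isfinite(q).all(1)]
            print(n,k,ce[i].round(1),st[i],'med',np.median(q,0).round(1),'lo',np.percentile(q,3,axis=0).round(),'hi',np.percentile(q,97,axis=0).round())
            if k=='white':
                b=cv2.boxPoints(cv2.minAreaRect(np.argwhere(l==i)[:,::-1].astype(np.float32))); print(b.round(1).tolist())
                A=np.c_[q[:,:2],np.ones(len(q))]; print('plane',np.linalg.lstsq(A,q[:,2],rcond=None)[0].round(3))
                mr=cv2.minAreaRect(q[:,:2].astype(np.float32)); print('rect',mr,cv2.boxPoints(mr).round(1).tolist())
    dark=roi&(P[...,2]>3)&(P[...,2]<14)&(hsv[...,2]<80)
    q=P[dark]; 
    if len(q)>20: mr=cv2.minAreaRect(q[:,:2].astype(np.float32)); print('base',len(q),mr)
    ims.append(cv2.resize(c[v0:v1,u0:u1],(400,400),interpolation=cv2.INTER_CUBIC))
cv2.imwrite('pics/crop.png',np.hstack(ims))
```

```text
top white [324. 195.] [318 190  13  11 112] med [ 650.  -135.3   44.4] lo [ 635. -150.   41.] hi [ 665. -120.   50.]
[[318.0, 190.0], [330.0, 190.0], [330.0, 200.0], [318.0, 200.0]]
plane [-4.118000e+00  1.582000e+00  2.936425e+03]
rect ((541.54248046875, -81.0864028930664), (35.86000061035156, 278.81280517578125), 63.739681243896484) [[408.6000061035156, -35.5], [658.5999755859375, -158.8000030517578], [674.5, -126.69999694824219], [424.5, -3.299999952316284]]
top white [295.9 215.7] [281 202  31  28 520] med [580.2 -50.2  80.8] lo [548. -90.   3.] hi [617. -15.  92.]
[[279.29998779296875, 209.10000610351562], [305.8999938964844, 201.10000610351562], [312.1000061035156, 221.8000030517578], [285.5, 229.6999969482422]]
plane [-3.327000e+00 -4.400000e-01  1.994732e+03]
rect ((523.0237426757812, -64.05731201171875), (218.21449279785156, 89.59698486328125), 8.30357837677002) [[408.6000061035156, -35.5], [421.5, -124.0999984741211], [637.5, -92.5999984741211], [624.5, -4.0]]
base 470 ((587.2766723632812, -42.055572509765625), (102.1380386352539, 172.83251953125), 17.97990608215332)
scene 
[... 492 characters left out ...]
.8999938964844, -146.1999969482422], [542.5999755859375, -194.60000610351562], [1066.0, 667.0], [986.2999877929688, 715.4000244140625]]
scene white [238.6 188.9] [235 184  10  11  76] med [ 643.8 -127.8   43.5] lo [ 631. -144.   40.] hi [ 659. -114.   46.]
[[235.0, 194.0], [235.0, 184.0], [244.0, 184.0], [244.0, 194.0]]
plane [  0.301   0.901 -35.028]
rect ((853.9083251953125, 257.6512145996094), (921.7200927734375, 24.36642837524414), 61.094947814941406) [[620.5, -139.89999389648438], [641.7999877929688, -151.6999969482422], [1087.300048828125, 655.2000122070312], [1066.0, 667.0]]
base 1259 ((581.8175659179688, -115.44911193847656), (360.9358825683594, 182.5191650390625), 81.96324920654297)
```

View pics/crop.png

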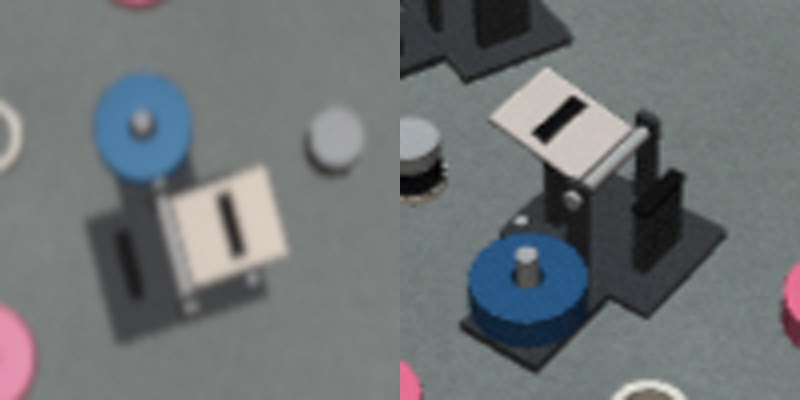

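The crop confirms it: the middle stand carries the blue pad, its paddle has the bar face up, tilted slightly off its rest. The opposite rest is at crop (130,265). Next, the rough pose by rays.

```bash
cat >> h.py <<'E'
def ray(f,u,v,z):
    h=f['range_z'].shape[0]; F=h/2/np.tan(np.radians(f['vertical_fov'])/2)
    d=np.array([(u-f['cx'])/F,-(v-f['cy'])/F,-1.])
    if 'hand_eye' in f:
        H=np.array(f['hand_eye']); M=rot(f['tcp'][1]).as_matrix(); o=M@H[:3,3]+f['tcp'][0]; d=M@H[:3,:3]@d
    else: o=np.array(f['position']); d=rot(f['orientation']).as_matrix()@d
    return o+d*(z-o[2])/d[2]
E
python3 - <<'E'
from h import *
f=pickle.load(open('top.pkl','rb'))
a=ray(f,280,206,82);b=ray(f,287.5,233.6,82);s=ray(f,275.5,192.7,62)
print('cheeks',a,b,(a+b)/2,np.linalg.norm(a-b),'spindle',s)
d=(b-a)/np.linalg.norm(b-a);print('ydir',d, 'pivot from spindle',s+88*d, 'ydir2',((a+b)/2-s)/np.linalg.norm(((a+b)/2-s)[:2]))
for u,v in((305.9,201.1),(312.1,221.8)): print('free',ray(f,u,v,80))
t=r.sense(); print(rot(t['orientation']).as_matrix().round(3))
g=r.grab_frame('wrist');print(g['hand_eye'],g['vertical_fov'],g['cx'],g['cy'])
E
```

```text
cheeks [607.67413112  -6.30209265  82.        ] [528.58860491 -29.86167064  82.        ] [568.13136801 -18.08188164  82.        ] 82.52014403075846 spindle [650.03248459   8.45434593  62.        ]
ydir [-0.95837843 -0.28550093  0.        ] pivot from spindle [565.69518261 -16.66973605  62.        ] ydir2 [-0.95131241 -0.30822831  0.23230756]
free [624.1561493  -80.57984113  80.        ]
free [564.43530368 -99.4873565   80.        ]
[[-0.    -0.974  0.227]
 [-0.001  0.227  0.974]
 [-1.    -0.    -0.001]]
[[-4.97624797e-04  3.24940725e-01 -9.45734253e-01 -1.67950758e+02]
 [-1.33199161e-03  9.45733316e-01  3.24941104e-01  8.45285382e+01]
 [ 9.99998989e-01  1.42140884e-03 -3.78020308e-05  4.42473123e-01]
 [ 0.00000000e+00  0.00000000e+00  0.00000000e+00  1.00000000e+00]] 65.37128207968512 281.87944802821136 209.4315596493746
```

```bash
cat >> h.py <<'E'
PIV=np.array([567,-17,70.]); YAW=np.arctan2(.955,-.297)
def S(p): # stand coords (x, y, z above bench) -> world
    x=np.array([np.cos(YAW),np.sin(YAW),0]); y=np.array([-x[1]*1,x[0],0])  # z cross x = y
    return np.array([PIV[0],PIV[1],0])+p[0]*x+p[1]*y+np.array([0,0,p[2]])
def toS(P):
    x=np.array([np.cos(YAW),np.sin(YAW),0]); y=np.array([-x[1],x[0],0]); d=np.asarray(P)-np.array([PIV[0],PIV[1],0])
    return np.stack([d@x,d@y,d[...,2]],-1)
def Rt(tilt): # tool x = cos(t) down..: tilt from vertical, towards stand +x
    x=np.array([np.cos(YAW),np.sin(YAW),0]); y=np.array([-x[1],x[0],0]); k=np.array([0,0,1.])
    tx=-k*np.cos(tilt)+x*np.sin(tilt); ty=y; return np.stack([tx,ty,np.cross(tx,ty)],1)
def move(p,tilt):
    s=r.sense(); M=rot(s['orientation']).as_matrix()
    return (M.T@(S(p)-s['tcp_pos'])).round(1), R.from_matrix(M.T@Rt(tilt)).as_rotvec().round(3)
E
python3 - <<'E'
from h import *
print(Rt(.7)); print(toS(ray(pickle.load(open('top.pkl','rb')),275.5,192.7,62)))
print(move((-130,0,230),0.0)); print(move((-130,0,230),.75))
E
```

```text
[[-0.19131027 -0.95488828 -0.22713156]
 [ 0.61515592 -0.29696526  0.73033884]
 [-0.76484219  0.          0.64421769]]
[ -0.35170642 -86.84580316  62.        ]
(array([ -24.4, -621.8, -624.8]), array([-0.53 , -0.001, -0.   ]))
(array([ -24.4, -621.8, -624.8]), array([-0.505, -0.733,  0.199]))
```

Emit:
arm_command(jaw=[0,0,0,0,0,0,0,0,0,0], xyz=[[-10,-40,-40],[-20,-85,-85],[-25,-130,-130],[-25,-175,-175],[-25,-220,-220],[-25,-265,-265],[-25,-310,-310],[-25,-355,-355],[-25,-400,-400],[-25,-445,-445]], dr=[[0,0,0],[0,0,0],[-0.1,0,0],[-0.2,0,0],[-0.3,0,0],[-0.4,0,0],[-0.5,0,0],[-0.53,0,0],[-0.53,0,0],[-0.53,0,0]])

```text
time_s: 1.4
tcp_pos: [468.9, 82.1, 230.6]
orientation: [-0.419, 0.569, -0.419, -0.569]
force: [0.8, 1.2, -0.8]
gripper_width: 0.2
```

Run:
```python
from h import *
s=r.sense();print(s['time_s'],s['tcp_pos'],s['joints'].round(2),s['gripper_width'])
print(move((-130,0,230),.75))
```

```text
1.4 [468.94073111  82.07032419 230.60646038] [-0.76 -0.04  0.49  1.82  0.02  1.35  1.59] 0.16405987722577114
(array([   0.5,  -64.2, -253.7]), array([ 0.   , -0.75 ,  0.001]))
```

Emit:
arm_command(jaw=[0,0,0,0,0,0,0,0,0,0], xyz=[[0,-10,-40],[0,-20,-85],[0,-32,-130],[0,-45,-175],[0,-55,-215],[0,-64,-254],[0,-64,-254],[0,-64,-254],[0,-64,-254],[0,-64,-254]], dr=[[0,0,0],[0,0,0],[0,-0.12,0],[0,-0.25,0],[0,-0.37,0],[0,-0.5,0],[0,-0.62,0],[0,-0.75,0],[0,-0.75,0],[0,-0.75,0]])

```text
time_s: 2.65
tcp_pos: [605.1, -139.2, 230.9]
orientation: [0.543, -0.323, 0.237, 0.738]
force: [0.2, 0.1, 0.3]
gripper_width: 0.3
```

Run:
```python
from h import *
s=r.sense();print(s['time_s'],s['tcp_pos'],toS(s['tcp_pos']),s['joints'].round(2),s['force'])
M=rot(s['orientation']).as_matrix(); print(R.from_matrix(M.T@Rt(.75)).as_rotvec())
f=grab('wrist'); pickle.dump(f,open('w1.pkl','wb')); cv2.imwrite('pics/w1.png',f['color'])
```

```text
2.65 [ 605.11922619 -139.1862437   230.8739209 ] [-1.27994298e+02 -1.14533228e-01  2.30873921e+02] [ 0.13  0.79  0.61  1.07 -0.87  2.01  2.48] [0.16998807 0.12197968 0.3196542 ]
[ 0.00112303 -0.00284309  0.00015704]
```

View pics/w1.png

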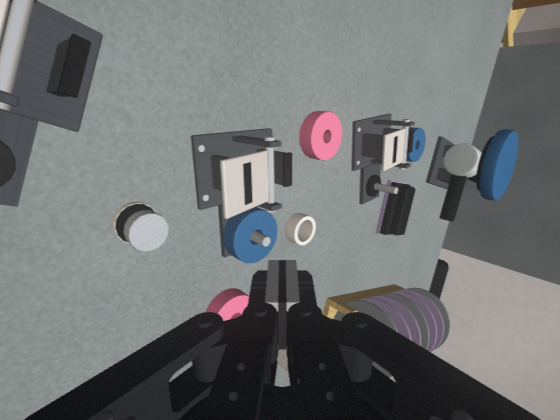

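The wrist view shows stand_a's paddle at (247,185), bar face up, with the pad at (250,237), the far rest at (284,168) and the jar at (148,230). Joint 7 is close to its limit, so I'll roll +90° about tool x later. Measuring the paddle now.

Run:
```python
from h import *
f=pickle.load(open('w1.pkl','rb')); P=toS(pts(f).reshape(-1,3)).reshape(420,560,3); c=f['color']; hsv=cv2.cvtColor(c,cv2.COLOR_BGR2HSV)
m=((hsv[...,2]>150)&(hsv[...,1]<70)).astype(np.uint8); m[:,:205]=0;m[:,276:]=0;m[:135]=0;m[222:]=0
n,l,st,ce=cv2.connectedComponentsWithStats(m); i=1+np.argmax(st[1:,4]); print(ce[i],st[i])
e=cv2.erode((l==i).astype(np.uint8),np.ones((3,3)))>0
q=P[e]; A=np.c_[q[:,:2],np.ones(len(q))]
for _ in range(4):
    k=np.linalg.lstsq(A,q[:,2],rcond=None)[0]; res=q[:,2]-A@k; g=abs(res)<6; q,A=q[g],A[g]
print(len(q),k,res.std(),'angle',np.arctan(-k[0]))
print('lo',np.percentile(q,1,axis=0),'hi',np.percentile(q,99,axis=0))
cn,_=cv2.findContours((l==i).astype(np.uint8),0,2); hull=cv2.convexHull(max(cn,key=cv2.contourArea)); ap=cv2.approxPolyDP(hull,5,True)[:,0]
for u,v in ap: 
    z=82
    for _ in range(5): p=toS(ray(f,u,v,z)); z=k@[p[0],p[1],1]
    print(u,v,p.round(1))
# pad, cheeks
b=(hsv[...,0]>98)&(hsv[...,0]<118)&(hsv[...,1]>140); b[:,:215]=0;b[:,280:]=0;b[:200]=0;b[270:]=0
pp=P[b]; pp=pp[abs(pp[:,2]-42)<3]; print('pad top',np.percentile(pp,2,axis=0),np.percentile(pp,98,axis=0))
# far rest and high stuff
w=(P[...,0]>20)&(P[...,0]<60)&(abs(P[...,1])<50)&(P[...,2]>58)&(P[...,2]<80); pp=P[w];print('rest',len(pp),np.percentile(pp,3,axis=0),np.percentile(pp,97,axis=0))
w=(abs(P[...,0])<20)&(abs(P[...,1])>30)&(abs(P[...,1])<46)&(P[...,2]>72)&(P[...,2]<95)
for sgn in(1,-1):
    pp=P[w&(P[...,1]*sgn>0)];print('cheek',len(pp),np.median(pp,0),np.percentile(pp,3,axis=0),np.percentile(pp,97,axis=0))
print(move((-130,0,180),.75))
```

```text
[247.74685535 181.52397799] [ 221  148   55   71 2544]
1368 [-2.39546143e-01  5.45022294e-03  7.26673305e+01] 0.5763002576932493 angle 0.2351157976860596
lo [-73.19686932 -29.68061019  72.04386449] hi [ 0.23968856 26.0753824  90.16127117]
275 148 [10.4 28.  70.3]
273 202 [  5.9 -36.2  71.1]
226 218 [-73.7 -31.2  90.1]
221 161 [-76.   26.8  91. ]
pad top [ -29.05419843 -122.31300689   40.14996969] [ 24.68891889 -70.22699144  42.50177081]
rest 348 [ 29.60137526 -21.12826701  58.97564389] [41.4524179  18.45769845 66.38087531]
cheek 133 [-1.98854518 36.17499693 78.99230858] [-7.33882526 30.64431373 72.55221686] [ 7.47712242 41.55839647 82.03441   ]
cheek 139 [ -1.37660359 -36.82081278  77.58433581] [-11.56344963 -44.86421992  72.32616013] [  8.21378848 -30.47361365  82.06201906]
(array([ 36.2,   0.5, -36.8]), array([ 0.002, -0.003,  0.   ]))
```

Emit:
arm_command(jaw=[0,0,0,0,0,0,0,0,0,0], xyz=[[0,0,0],[0,0,0],[10,0,-7],[25,0,-17],[40,0,-27],[55,0,-37],[70,0,-48],[85,0,-58],[100,-1,-69],[100,-1,-69]], dr=[[0.17,0,0],[0.34,0,0],[0.52,0,0],[0.7,0,0],[0.87,0,0],[1.05,0,0],[1.22,0,0],[1.4,0,0],[1.57,0,0],[1.57,0,0]])

```text
time_s: 3.95
tcp_pos: [600.7, -120.5, 110.5]
orientation: [0.611, 0.156, 0.689, 0.356]
force: [0.5, -0.6, -0.6]
gripper_width: 0.2
```

```bash
cat >> h.py <<'E'
def Rt2(t): return Rt(t)@R.from_rotvec([np.pi/2,0,0]).as_matrix()
def state(t=.75):
    s=r.sense(); M=rot(s['orientation']).as_matrix(); F=np.array(s['force'])
    print(s['time_s'],'S',toS(s['tcp_pos']).round(1),'j',s['joints'].round(2),'F',F.round(1),'err',R.from_matrix(M.T@Rt2(t)).as_rotvec().round(3))
def mv(*ps,t=.75):
    s=r.sense(); M=rot(s['orientation']).as_matrix()
    for p in ps: print(p,(M.T@(S(p)-s['tcp_pos'])).round(1))
E
python3 - <<'E'
from h import *
state(); mv((-110,-1,50),(-70,-1,50),(-70,-1,66))
E
```

```text
3.95 S [-108.8   -1.4  110.5] j [-0.03  0.94  0.83  1.24 -1.01  1.92  1.1 ] F [ 0.5 -0.6 -0.6] err [ 0.004 -0.002  0.001]
(-110, -1, 50) [ 43.5 -42.1  -0.5]
(-70, -1, 50) [ 70.7 -12.8  -0.4]
(-70, -1, 66) [59.  -1.9 -0.4]
```

Emit:
arm_command(jaw=[0,0,0,0,0,0,0,0], xyz=[[15,-14,0],[29,-28,0],[43,-42,0],[43,-42,0],[52,-32,0],[61,-23,0],[70,-13,0],[70,-13,0]], dr=[[0,0,0],[0,0,0],[0,0,0],[0,0,0],[0,0,0],[0,0,0],[0,0,0],[0,0,0]])

```text
time_s: 4.95
tcp_pos: [589.2, -84.1, 50.8]
orientation: [0.612, 0.157, 0.689, 0.356]
force: [0.2, -0.8, 0.6]
gripper_width: 0.3
```

Run:
```python
from h import *
state()
f=grab('wrist'); g=grab('scene'); cv2.imwrite('pics/w2.png',np.hstack([cv2.resize(f['color'],(400,300)),cv2.resize(g['color'][120:270,180:380],(400,300),interpolation=cv2.INTER_CUBIC)]))
```

```text
4.95 S [-70.7  -1.3  50.8] j [-0.09  0.95  0.81  1.36 -1.03  1.81  1.15] F [ 0.2 -0.8  0.6] err [ 0.003 -0.    -0.001]
```

View pics/w2.png

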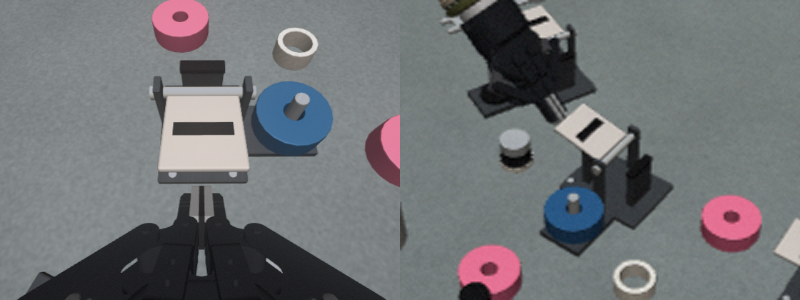

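Fingertip is under the free edge with no contact. Working out the push path by paddle angle.

```bash
cat >> h.py <<'E'
def T(phi,t=.75,rho=62,h=11):
    d=np.array([np.sin(t),-np.cos(t)]); n=np.array([np.cos(t),np.sin(t)])
    e=np.array([-np.cos(phi),np.sin(phi)]); m=np.array([-np.sin(phi),-np.cos(phi)]); pv=np.array([-.5,70])
    if phi<np.pi/2-t: p=pv+78*e+3*m-h*n+(78-rho)*d
    else: p=pv+rho*e+(3+h*abs(m@n))*m
    return (p[0],-1.3,p[1])
def table(phis,t=.75,**k):
    s=r.sense(); M=rot(s['orientation']).as_matrix()
    for a in phis: p=T(a,t,**k); print(round(float(a),2),np.round(p,1),(M.T@(S(p)-s['tcp_pos'])).round(1))
E
python3 - <<'E'
from h import *
table([.24,.28,.34,.4,.46,.52,.6,.7,.8,.9])
E
```

```text
0.24 [-74.1  -1.3  66.4] [-12.9   9.5   0.5]
0.28 [-73.4  -1.3  69.5] [-14.7  12.1   0.5]
0.34 [-72.2  -1.3  74. ] [-17.1  16.1   0.5]
0.4 [-70.7  -1.3  78.4] [-19.3  20.2   0.5]
0.46 [-68.9  -1.3  82.7] [-21.3  24.4   0.5]
0.52 [-66.8  -1.3  86.9] [-23.   28.8   0.5]
0.6 [-63.7  -1.3  92.4] [-24.8  34.8   0.5]
0.7 [-59.2  -1.3  98.7] [-26.4  42.4   0.5]
0.8 [-54.1  -1.3 104.7] [-27.3  50.2   0.5]
0.9 [-50.   -1.3 109.9] [-28.3  56.8   0.6]
```

Emit:
arm_command(jaw=[0,0,0,0,0,0,0,0,0], xyz=[[-7,4,0],[-13,9,0],[-15,12,0],[-16,14,0],[-17,16,0],[-18,18,0],[-19,20,0],[-21,24,0],[-23,28.5,0]], dr=[[0,0,0],[0,0,0],[0,0,0],[0,0,0],[0,0,0],[0,0,0],[0,0,0],[0,0,0],[0,0,0]])

```text
time_s: 6.18
tcp_pos: [587.5, -80.9, 86.7]
orientation: [0.612, 0.157, 0.689, 0.355]
force: [-0.8, -0.5, 0.5]
gripper_width: -0.0
```

```bash
cat >> h.py <<'E'
def paddle():
    # angle from scene depth of stand-frame points near the paddle's swing
    f=grab('scene'); P=toS(pts(f).reshape(-1,3)); hsv=cv2.cvtColor(f['color'],cv2.COLOR_BGR2HSV).reshape(-1,3)
    w=(hsv[:,2]>110)&(hsv[:,1]<80)&(abs(P[:,1]+1)<29)&(abs(P[:,0])<95)&(P[:,2]>68)&(P[:,2]<170)
    q=P[w][:,[0,2]]-[-.5,70]; rr=np.hypot(*q.T); g=(rr>15)&(rr<85); q=q[g]
    a=np.arctan2(q[:,1],-q[:,0]); print('paddle n',len(q),'angle med',np.median(a).round(3),'rmax',np.percentile(rr[g],97).round(1) if len(q) else '')
    return f
E
python3 - <<'E'
from h import *
state(); paddle(); table([.52,.58,.64,.7,.76,.82,.88,.94,1,1.06,1.12])
E
```

```text
6.175 S [-67.1  -0.6  86.7] j [-0.11  0.91  0.83  1.36 -1.01  1.84  1.11] F [-0.8 -0.5  0.5] err [ 0.001  0.    -0.   ]
paddle n 324 angle med 0.298 rmax 70.7
0.52 [-66.8  -1.3  86.9] [ 0.5 -0.1  0.4]
0.58 [-64.5  -1.3  91. ] [-0.9  4.3  0.4]
0.64 [-62.   -1.3  95. ] [-2.1  8.9  0.4]
0.7 [-59.2  -1.3  98.7] [-2.9 13.5  0.4]
0.76 [-56.2  -1.3 102.4] [-3.5 18.1  0.4]
0.82 [-53.   -1.3 105.8] [-3.9 22.8  0.4]
0.88 [-50.8  -1.3 108.9] [-4.6 26.5  0.4]
0.94 [-48.3  -1.3 111.9] [-5.1 30.4  0.4]
1.0 [-45.6  -1.3 114.7] [-5.3 34.3  0.5]
1.06 [-42.7  -1.3 117.4] [-5.3 38.2  0.5]
1.12 [-39.7  -1.3 119.9] [-5.1 42.2  0.5]
```

Run:
```python
from h import *
f=grab('wrist'); g=grab('scene'); cv2.imwrite('pics/w3.png',np.hstack([cv2.resize(f['color'],(400,300)),cv2.resize(g['color'][150:225,240:340],(400,300),interpolation=cv2.INTER_CUBIC)]))
```

```text
(no output)
```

View pics/w3.png

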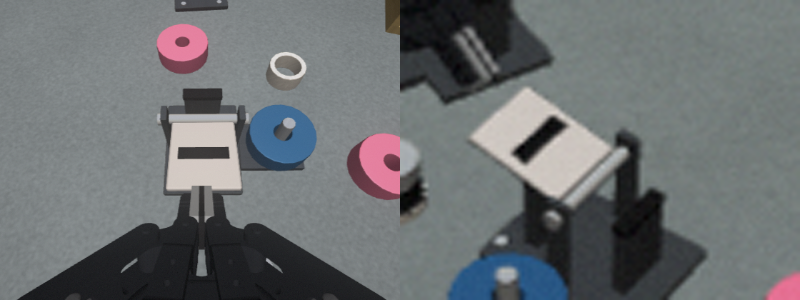

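```bash
cat >> h.py <<'E'
def paddle2(name='wrist'):
    f=grab(name); P=toS(pts(f).reshape(-1,3)); hsv=cv2.cvtColor(f['color'],cv2.COLOR_BGR2HSV).reshape(-1,3)
    rr=np.hypot(P[:,0]+.5,P[:,2]-70)
    w=(hsv[:,2]>100)&(hsv[:,1]<80)&(abs(P[:,1]+1)<27)&(rr>12)&(rr<84)&(P[:,2]>64)
    q=P[w][:,[0,2]].astype(np.float32)
    if len(q)<30: print(name,'few',len(q)); return
    vx,vy,x0,y0=cv2.fitLine(q,cv2.DIST_HUBER,0,.01,.01).ravel()
    if (q.mean(0)-[-.5,70])@[vx,vy]<0: vx,vy=-vx,-vy
    print(name,'n',len(q),'angle',np.arctan2(vy,-vx).round(3),'offset from pivot',round(float((-.5-x0)*vy-(70-y0)*vx),1),'rmax',np.percentile(rr[w],98).round(1))
E
python3 - <<'E'
from h import *
paddle2(); paddle2('scene'); paddle2('top')
E
```

```text
wrist n 6654 angle 0.228 offset from pivot -3.3 rmax 75.7
scene n 323 angle 0.234 offset from pivot -2.7 rmax 70.5
top n 402 angle 0.225 offset from pivot -3.2 rmax 76.5
```

```bash
cat >> h.py <<'E'
def proj(f,p):
    h=420; F=h/2/np.tan(np.radians(f['vertical_fov'])/2)
    if 'hand_eye' in f:
        H=np.array(f['hand_eye']); q=rot(f['tcp'][1]).as_matrix().T@(p-f['tcp'][0]); q=H[:3,:3].T@(q-H[:3,3])
    else: q=rot(f['orientation']).as_matrix().T@(p-np.array(f['position']))
    return np.array([f['cx']-F*q[0]/q[2], f['cy']+F*q[1]/q[2], -q[2]]).round(1)
E
python3 - <<'E'
from h import *
f=grab('wrist'); g=grab('scene'); tcp=f['tcp'][0]; M=rot(f['tcp'][1]).as_matrix()
print('tcp',proj(f,tcp),proj(g,tcp)); E=S((-75,-1.5,88)); print('edge',proj(f,E),proj(g,E),proj(g,S((-75,30,88))),proj(g,S((-75,-32,88))))
P=pts(f); q=(P-tcp)@M
# finger points in tool coords along column of tip
for v in range(235,300,5):
    print(v,[(q[v,u].round(0).tolist()) for u in (270,282,294)])
u0,v0=250,150
cv2.imwrite('pics/w4.png',np.hstack([cv2.resize(f['color'][190:310,200:360],(400,300),interpolation=cv2.INTER_CUBIC),cv2.resize(g['color'][140:215,220:320],(400,300),interpolation=cv2.INTER_CUBIC)]))
E
```

```text
tcp [282.3 253.7 185.9] [ 265.8  178.1 1198.1]
edge [283.9 266.4 181.2] [ 263.2  176.6 1199.8] [ 270.8  170.  1217.4] [ 255.6  183.1 1182.7]
235 [[8.0, 8.0, -7.0], [8.0, 8.0, -0.0], [7.0, 8.0, 7.0]]
240 [[5.0, 6.0, -7.0], [5.0, 6.0, -0.0], [5.0, 6.0, 7.0]]
245 [[1.0, 5.0, -7.0], [2.0, 4.0, -0.0], [2.0, 5.0, 7.0]]
250 [[-1.0, 3.0, -7.0], [-0.0, 3.0, -0.0], [-2.0, 3.0, 7.0]]
255 [[-3.0, 1.0, -7.0], [-3.0, 0.0, -0.0], [-3.0, 1.0, 7.0]]
260 [[-28.0, 11.0, -6.0], [-29.0, 11.0, -0.0], [-28.0, 11.0, 6.0]]
265 [[-35.0, 12.0, -6.0], [-35.0, 12.0, -0.0], [-34.0, 11.0, 5.0]]
270 [[-38.0, 11.0, -6.0], [-38.0, 11.0, -0.0], [-38.0, 11.0, 5.0]]
275 [[-42.0, 11.0, -5.0], [-43.0, 11.0, -0.0], [-43.0, 11.0, 5.0]]
280 [[-48.0, 12.0, -5.0], [-46.0, 10.0, -0.0], [-46.0, 11.0, 5.0]]
285 [[-51.0, 11.0, -5.0], [-49.0, 10.0, -0.0], [-50.0, 11.0, 5.0]]
290 [[-55.0, 11.0, -5.0], [-54.0, 11.0, -0.0], [-55.0, 12.0, 5.0]]
295 [[-57.0, 11.0, -5.0], [-58.0, 12.0, -0.0], [-58.0, 12.0, 4.0]]
```

View pics/w4.png

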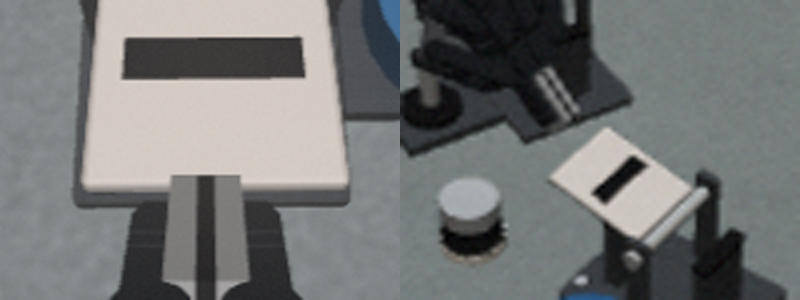

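The picture explains the zero force. The closed fingers really end about 26 mm behind the nominal TCP, at wrist row 257 where the TCP projects to row 236. The scene view agrees, with the tip about 8 px short. So the tip passed outside the edge without touching the paddle, which is still at 0.23. I'll add that offset, back out and come in again lower.

```bash
cat >> h.py <<'E'
T0=T; OFF=26
def T(phi,t=.75,**k):
    p=T0(phi,t,**k); return (p[0]+OFF*np.sin(t),p[1],p[2]-OFF*np.cos(t))
E
python3 - <<'E'
from h import *
mv((-84,-1.3,76),(-82,-1.3,38),(-55,-1.3,36),(-55,-1.3,45)); table([.2,.26,.32,.38,.44,.5])
E
```

```text
(-84, -1.3, 76) [ -3.9 -19.3   0.7]
(-82, -1.3, 38) [ 25.3 -43.7   0.7]
(-55, -1.3, 36) [ 45.2 -25.3   0.7]
(-55, -1.3, 45) [ 38.6 -19.2   0.7]
0.2 [-57.   -1.3  44.3] [ 37.7 -21.1   0.7]
0.26 [-56.1  -1.3  48.9] [ 35.  -17.3   0.7]
0.32 [-54.9  -1.3  53.5] [ 32.5 -13.3   0.7]
0.38 [-53.5  -1.3  57.9] [30.2 -9.3  0.7]
0.44 [-51.8  -1.3  62.3] [28.1 -5.   0.7]
0.5 [-49.8  -1.3  66.5] [26.4 -0.7  0.7]
```

Emit:
arm_command(jaw=[0,0,0,0,0,0,0,0,0,0], xyz=[[-4,-19,0],[10,-31,0],[25,-44,0],[25,-44,0],[35,-35,0],[45,-25,0],[38,-21,0],[35,-17,0],[34,-15,0],[32.5,-13,0]], dr=[[0,0,0],[0,0,0],[0,0,0],[0,0,0],[0,0,0],[0,0,0],[0,0,0],[0,0,0],[0,0,0],[0,0,0]])

```text
time_s: 7.82
tcp_pos: [584.1, -69.5, 54.0]
orientation: [0.612, 0.157, 0.689, 0.355]
force: [2.0, -1.7, -1.1]
gripper_width: 0.1
```

Run:
```python
from h import *
state(); paddle2();paddle2('scene'); table([.32,.38,.44,.5,.56,.62,.68,.74,.8,.86,.92])
```

```text
7.825 S [-55.2  -0.7  54. ] j [-0.12  0.93  0.81  1.4  -1.03  1.79  1.14] F [ 2.  -1.7 -1.1] err [0.    0.001 0.001]
wrist n 10212 angle 0.295 offset from pivot -3.5 rmax 77.7
scene n 360 angle 0.299 offset from pivot -3.7 rmax 77.5
0.32 [-54.9  -1.3  53.5] [ 0.5 -0.3  0.6]
0.38 [-53.5  -1.3  57.9] [-1.8  3.8  0.6]
0.44 [-51.8  -1.3  62.3] [-3.8  8.   0.6]
0.5 [-49.8  -1.3  66.5] [-5.6 12.3  0.6]
0.56 [-47.6  -1.3  70.7] [-7.1 16.7  0.6]
0.62 [-45.1  -1.3  74.7] [-8.3 21.2  0.6]
0.68 [-42.5  -1.3  78.5] [-9.3 25.8  0.6]
0.74 [-39.5  -1.3  82.2] [-10.   30.5   0.6]
0.8 [-36.4  -1.3  85.6] [-10.4  35.1   0.6]
0.86 [-33.8  -1.3  88.8] [-11.   39.2   0.6]
0.92 [-31.4  -1.3  91.9] [-11.6  43.    0.6]
```

Contact made. The paddle is at 0.30 against a modelled 0.32, with about 2–3 N. Continuing.

Emit:
arm_command(jaw=[0,0,0,0,0,0,0,0,0,0], xyz=[[-1.8,3.8,0],[-3.8,8,0],[-5.6,12.3,0],[-7.1,16.7,0],[-8.3,21.2,0],[-9.3,25.8,0],[-10,30.5,0],[-10.4,35,0],[-11,39,0],[-11.6,43,0]], dr=[[0,0,0],[0,0,0],[0,0,0],[0,0,0],[0,0,0],[0,0,0],[0,0,0],[0,0,0],[0,0,0],[0,0,0]])

```text
time_s: 9.18
tcp_pos: [576.8, -46.1, 91.7]
orientation: [0.612, 0.157, 0.689, 0.355]
force: [-0.2, 0.1, -1.3]
gripper_width: -0.1
```

Run:
```python
from h import *
state(); paddle2();paddle2('scene'); table(np.arange(.92,1.6,.06))
```

```text
9.175 S [-30.7  -0.7  91.7] j [-0.18  0.86  0.83  1.44 -1.01  1.81  1.1 ] F [-0.2  0.1 -1.3] err [ 0.001  0.    -0.   ]
wrist n 5054 angle 0.885 offset from pivot -5.2 rmax 80.3
scene n 382 angle 0.887 offset from pivot -7.3 rmax 76.9
0.92 [-31.4  -1.3  91.9] [-0.4 -0.7  0.5]
0.98 [-28.8  -1.3  94.7] [-0.7  3.2  0.5]
1.04 [-26.   -1.3  97.5] [-0.8  7.1  0.5]
1.1 [-23.   -1.3 100.1] [-0.7 11.1  0.5]
1.16 [-19.8  -1.3 102.5] [-0.2 15.1  0.5]
1.22 [-16.4  -1.3 104.7] [ 0.4 19.   0.5]
1.28 [-12.9  -1.3 106.7] [ 1.4 23.   0.5]
1.34 [ -9.2  -1.3 108.5] [ 2.6 26.9  0.5]
1.4 [ -5.3  -1.3 110. ] [ 4.1 30.8  0.5]
1.46 [ -1.4  -1.3 111.3] [ 5.9 34.5  0.5]
1.52 [  2.7  -1.3 112.3] [ 7.9 38.2  0.5]
1.58 [  6.8  -1.3 113.1] [10.2 41.8  0.5]
```

Emit:
arm_command(jaw=[0,0,0,0,0,0,0,0,0,0], xyz=[[-0.7,3.2,0],[-0.8,7.1,0],[-0.7,11,0],[-0.2,15,0],[0.4,19,0],[1.4,23,0],[2.6,27,0],[4.1,31,0],[6,34.5,0],[8,38,0]], dr=[[0,0,0],[0,0,0],[0,0,0],[0,0,0],[0,0,0],[0,0,0],[0,0,0],[0,0,0],[0,0,0],[0,0,0]])

```text
time_s: 10.52
tcp_pos: [566.9, -14.5, 111.7]
orientation: [0.612, 0.157, 0.689, 0.355]
force: [-0.1, -1.2, -0.9]
gripper_width: -0.2
```

Run:
```python
from h import *
state(); paddle2();paddle2('scene'); table(np.arange(1.52,2.2,.06))
```

```text
10.525 S [  2.4  -0.6 111.7] j [-0.25  0.79  0.85  1.5  -1.    1.8   1.06] F [-0.1 -1.2 -0.9] err [ 0.001  0.    -0.   ]
wrist n 1838 angle 0.04 offset from pivot -76.5 rmax 82.7
scene n 64 angle 1.394 offset from pivot -10.0 rmax 83.5
1.52 [  2.7  -1.3 112.3] [-0.4  0.2  0.6]
1.58 [  6.8  -1.3 113.1] [1.9 3.8 0.6]
1.64 [ 11.   -1.3 113.6] [4.4 7.2 0.6]
1.7 [ 15.3  -1.3 113.7] [ 7.1 10.4  0.6]
1.76 [ 19.6  -1.3 113.7] [10.1 13.5  0.6]
1.82 [ 23.8  -1.3 113.3] [13.3 16.4  0.6]
1.88 [ 28.1  -1.3 112.6] [16.7 19.   0.6]
1.94 [ 32.3  -1.3 111.6] [20.3 21.4  0.6]
2.0 [ 36.5  -1.3 110.3] [24.1 23.6  0.6]
2.06 [ 40.5  -1.3 108.8] [28.  25.5  0.6]
2.12 [ 44.5  -1.3 107. ] [32.  27.2  0.6]
2.18 [ 48.3  -1.3 104.9] [36.2 28.5  0.6]
```

Emit:
arm_command(jaw=[0,0,0,0,0,0,0,0,0,0], xyz=[[1.9,3.8,0],[4.4,7.2,0],[7.1,10.4,0],[10,13.5,0],[13.3,16.4,0],[16.7,19,0],[20.3,21.4,0],[24,23.6,0],[28,25.5,0],[32,27.2,0]], dr=[[0,0,0],[0,0,0],[0,0,0],[0,0,0],[0,0,0],[0,0,0],[0,0,0],[0,0,0],[0,0,0],[0,0,0]])

```text
time_s: 11.88
tcp_pos: [554.4, 25.4, 106.7]
orientation: [0.612, 0.157, 0.689, 0.355]
force: [0.0, -0.7, -0.4]
gripper_width: 0.1
```

Run:
```python
from h import *
state(); paddle2();paddle2('top');paddle2('scene'); table(np.arange(2.12,2.8,.06))
g=grab('scene');f=grab('wrist'); cv2.imwrite('pics/w5.png',np.hstack([cv2.resize(f['color'],(400,300)),cv2.resize(g['color'][130:250,200:360],(400,300),interpolation=cv2.INTER_CUBIC)]))
```

```text
11.875 S [ 44.2  -0.6 106.7] j [-0.33  0.75  0.85  1.58 -1.01  1.74  1.04] F [ 0.  -0.7 -0.4] err [ 0.001  0.    -0.   ]
wrist n 4725 angle 2.098 offset from pivot 1.2 rmax 82.1
top n 155 angle 2.106 offset from pivot 2.4 rmax 81.7
scene n 85 angle 0.51 offset from pivot -78.7 rmax 83.8
2.12 [ 44.5  -1.3 107. ] [-0.1  0.2  0.7]
2.18 [ 48.3  -1.3 104.9] [4.1 1.6 0.7]
2.24 [ 52.   -1.3 102.5] [8.3 2.7 0.7]
2.3 [55.5 -1.3 99.9] [12.7  3.5  0.7]
2.36 [58.9 -1.3 97. ] [17.   4.   0.7]
2.42 [61.6 -1.3 94.4] [20.8  4.2  0.7]
2.48 [63.7 -1.3 92.2] [23.8  4.2  0.7]
2.54 [65.7 -1.3 89.9] [26.9  4.1  0.7]
2.6 [67.6 -1.3 87.5] [30.   3.8  0.7]
2.66 [69.4 -1.3 84.9] [33.   3.4  0.7]
2.72 [71.1 -1.3 82.3] [36.1  2.9  0.7]
2.78 [72.7 -1.3 79.6] [39.2  2.2  0.7]
```

View pics/w5.png

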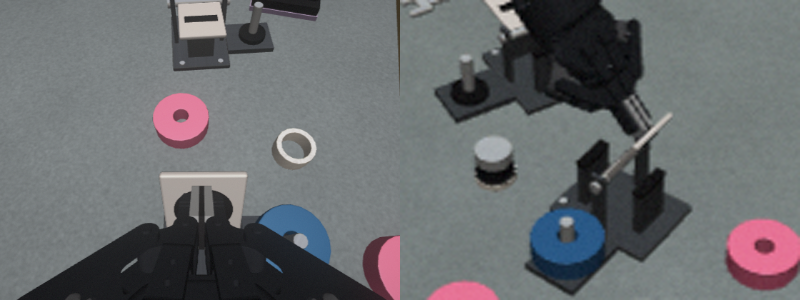

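The paddle is past vertical: measured 2.10 against 2.12 modelled, with the ring face towards the fingers. The pad and neighbours look undisturbed. Continuing.

Emit:
arm_command(jaw=[0,0,0,0,0,0,0,0,0,0], xyz=[[4.1,1.6,0],[8.3,2.7,0],[12.7,3.5,0],[17,4,0],[20.8,4.2,0],[23.8,4.2,0],[26.9,4.1,0],[30,3.8,0],[33,3.4,0],[36,2.9,0]], dr=[[0,0,0],[0,0,0],[0,0,0],[0,0,0],[0,0,0],[0,0,0],[0,0,0],[0,0,0],[0,0,0],[0,0,0]])

```text
time_s: 13.38
tcp_pos: [546.6, 50.6, 82.2]
orientation: [0.612, 0.157, 0.689, 0.355]
force: [1.1, -1.2, 0.4]
gripper_width: -0.0
```

Run:
```python
from h import *
state(); paddle2();paddle2('top'); table(np.arange(2.68,3.2,.05)); table([3.14])
```

```text
13.375 S [70.6 -0.6 82.2] j [-0.37  0.75  0.84  1.63 -1.03  1.69  1.05] F [ 1.1 -1.2  0.4] err [0. 0. 0.]
wrist n 5694 angle 2.698 offset from pivot 2.2 rmax 79.6
top n 194 angle 2.682 offset from pivot 1.3 rmax 79.2
2.68 [70.  -1.3 84.1] [-2.   0.7  0.7]
2.73 [71.4 -1.3 81.9] [0.5 0.2 0.7]
2.78 [72.7 -1.3 79.6] [ 3.1 -0.4  0.7]
2.83 [73.9 -1.3 77.3] [ 5.6 -1.1  0.7]
2.88 [75.  -1.3 74.9] [ 8.1 -1.9  0.7]
2.93 [76.  -1.3 72.4] [10.6 -2.8  0.7]
2.98 [76.9 -1.3 69.9] [13.1 -3.8  0.7]
3.03 [77.8 -1.3 67.4] [15.5 -5.   0.7]
3.08 [78.5 -1.3 64.8] [17.9 -6.2  0.7]
3.13 [79.1 -1.3 62.1] [20.3 -7.6  0.7]
3.18 [79.6 -1.3 59.4] [22.6 -9.1  0.7]
3.14 [79.2 -1.3 61.6] [20.7 -7.9  0.7]
```

Emit:
arm_command(jaw=[0,0,0,0,0,0,0,0,0], xyz=[[3,-0.4,0],[5.6,-1.1,0],[8.1,-1.9,0],[10.6,-2.8,0],[13,-3.8,0],[15.5,-5,0],[16.7,-5.6,0],[17.9,-6.2,0],[18.9,-6.8,0]], dr=[[0,0,0],[0,0,0],[0,0,0],[0,0,0],[0,0,0],[0,0,0],[0,0,0],[0,0,0],[0,0,0]])

```text
time_s: 14.6
tcp_pos: [544.3, 58.1, 63.9]
orientation: [0.612, 0.157, 0.689, 0.355]
force: [0.8, -0.7, 0.5]
gripper_width: -0.2
```

Run:
```python
from h import *
state(); paddle2();paddle2('top');paddle2('scene'); p=toS(r.sense()['tcp_pos']); mv(p+[0,0,-1],p+[0,0,-2],p+[0,0,-3],p+[0,0,-4])
```

```text
14.6 S [78.4 -0.6 63.9] j [-0.38  0.77  0.82  1.65 -1.04  1.66  1.07] F [ 0.8 -0.7  0.5] err [ 0.001  0.    -0.   ]
wrist n 5152 angle 3.083 offset from pivot 3.8 rmax 79.2
top n 188 angle 3.138 offset from pivot 7.3 rmax 78.6
scene n 268 angle 3.056 offset from pivot 1.3 rmax 83.1
[78.60919812 -0.59301764 62.90033492] [ 0.7 -0.7 -0. ]
[78.60919812 -0.59301764 61.90033492] [ 1.5 -1.4 -0. ]
[78.60919812 -0.59301764 60.90033492] [ 2.2 -2.  -0. ]
[78.60919812 -0.59301764 59.90033492] [ 2.9 -2.7 -0. ]
```

Emit:
arm_command(jaw=[0,0,0,0,0,0], xyz=[[0.4,-0.3,0],[0.7,-0.7,0],[1.1,-1,0],[1.5,-1.4,0],[1.8,-1.7,0],[2.2,-2,0]], dr=[[0,0,0],[0,0,0],[0,0,0],[0,0,0],[0,0,0],[0,0,0]])

```text
time_s: 15.5
tcp_pos: [544.3, 58.2, 61.0]
orientation: [0.612, 0.157, 0.689, 0.355]
force: [-0.1, 0.6, 1.7]
gripper_width: 0.1
```

Run:
```python
from h import *
for _ in range(3): state(); paddle2()
paddle2('top');paddle2('scene')
```

```text
15.5 S [78.5 -0.6 61. ] j [-0.37  0.77  0.82  1.66 -1.05  1.66  1.07] F [-0.1  0.6  1.7] err [ 0.001  0.    -0.   ]
wrist n 5101 angle 3.135 offset from pivot 3.8 rmax 79.2
15.55 S [78.6 -0.7 60.9] j [-0.37  0.77  0.82  1.66 -1.05  1.66  1.07] F [-0.3  1.3  1.2] err [ 0.001  0.    -0.   ]
wrist n 5097 angle 3.139 offset from pivot 4.1 rmax 79.2
15.6 S [78.5 -0.6 60.9] j [-0.37  0.77  0.82  1.66 -1.05  1.66  1.07] F [0.1 0.5 0.7] err [ 0.001  0.    -0.   ]
wrist n 5106 angle 3.135 offset from pivot 3.8 rmax 79.2
top n 196 angle -2.955 offset from pivot 17.1 rmax 78.2
scene n 280 angle 3.118 offset from pivot 2.1 rmax 82.8
```

Emit:
arm_command(jaw=[0,0,0,0], xyz=[[0.2,-0.2,0],[0.4,-0.4,0],[0.6,-0.6,0],[0.8,-0.7,0]], dr=[[0,0,0],[0,0,0],[0,0,0],[0,0,0]])

```text
time_s: 16.25
tcp_pos: [544.3, 58.1, 59.9]
orientation: [0.612, 0.157, 0.689, 0.355]
force: [0.6, 0.6, 1.5]
gripper_width: 0.1
```

Run:
```python
from h import *
for _ in range(3): state(); paddle2()
```

```text
16.25 S [78.5 -0.6 59.9] j [-0.37  0.77  0.82  1.66 -1.05  1.66  1.07] F [0.6 0.6 1.5] err [0.001 0.    0.   ]
wrist n 5079 angle -3.125 offset from pivot 4.1 rmax 79.1
16.3 S [78.5 -0.6 59.9] j [-0.37  0.77  0.82  1.66 -1.05  1.66  1.07] F [ 0.3 -0.2 -0.1] err [0.001 0.    0.   ]
wrist n 5072 angle -3.132 offset from pivot 3.5 rmax 79.1
16.35 S [78.5 -0.6 59.9] j [-0.37  0.77  0.82  1.66 -1.05  1.66  1.07] F [0.1 0.5 0.1] err [0. 0. 0.]
wrist n 5073 angle -3.129 offset from pivot 3.8 rmax 79.1
```

Emit:
arm_command(jaw=[0,0,0,0], xyz=[[0.2,-0.2,0],[0.4,-0.4,0],[0.6,-0.6,0],[0.8,-0.7,0]], dr=[[0,0,0],[0,0,0],[0,0,0],[0,0,0]])

```text
time_s: 16.9
tcp_pos: [544.3, 58.2, 59.5]
orientation: [0.612, 0.157, 0.689, 0.355]
force: [-0.9, -1.2, 8.1]
gripper_width: 0.2
```

Run:
```python
from h import *
for _ in range(3): state(); paddle2()
```

```text
16.9 S [78.6 -0.7 59.5] j [-0.37  0.77  0.82  1.66 -1.05  1.66  1.07] F [-0.9 -1.2  8.1] err [ 0.001  0.001 -0.001]
wrist n 5070 angle -3.119 offset from pivot 4.1 rmax 79.2
16.95 S [78.6 -0.7 59.5] j [-0.37  0.77  0.82  1.66 -1.05  1.66  1.07] F [-1.5 -0.5  7.3] err [ 0.001  0.001 -0.001]
wrist n 5062 angle -3.119 offset from pivot 4.2 rmax 79.1
17.0 S [78.5 -0.7 59.5] j [-0.37  0.77  0.82  1.66 -1.05  1.66  1.07] F [-2.3 -1.   6.8] err [ 0.001  0.001 -0.001]
wrist n 5080 angle -3.124 offset from pivot 3.8 rmax 79.1
```

The stop is reached: 7–8 N with no further travel. Backing straight up and clear.

Emit:
arm_command(jaw=[0,0,0,0,0,0,0,0,0], xyz=[[-1,1,0],[-4,4,0],[-15,14,0],[-35,30,0],[-65,50,0],[-100,70,0],[-140,85,0],[-140,85,0],[-140,85,0]], dr=[[0,0,0],[0,0,0],[0,0,0],[0,0,0],[0,0,0],[0,0,0],[0,0,0],[0,0,0],[0,0,0]])

```text
time_s: 18.18
tcp_pos: [554.0, 26.5, 219.8]
orientation: [0.612, 0.157, 0.689, 0.355]
force: [0.2, 0.0, -0.7]
gripper_width: 0.6
```

Run:
```python
from h import *
state(); paddle2();paddle2('scene');paddle2('top')
f=grab('wrist');g=grab('scene');cv2.imwrite('pics/w6.png',np.hstack([cv2.resize(f['color'],(400,300)),cv2.resize(g['color'][110:290,180:420],(400,300),interpolation=cv2.INTER_CUBIC)]))
g0=pickle.load(open('scene.pkl','rb'))
def cen(f,box,lo,hi):
    u0,v0,u1,v1=box; h=cv2.cvtColor(f['color'][v0:v1,u0:u1],cv2.COLOR_BGR2HSV); m=cv2.inRange(h,lo,hi); y,x=np.nonzero(m); return len(x),(x.mean()+u0).round(1),(y.mean()+v0).round(1)
for nm,b,lo,hi in(('pad',(245,208,290,245),(98,140,0),(118,255,255)),('spare',(435,285,480,330),(98,140,0),(118,255,255)),('c',(362,225,412,262),(0,0,150),(180,70,255)),('tape',(282,246,312,274),(0,0,130),(180,70,255)),('b',(228,122,265,147),(0,0,150),(180,70,255)),('jar',(225,180,250,206),(0,0,150),(180,70,255))): print(nm,cen(g0,b,lo,hi),cen(g,b,lo,hi))
```

```text
18.175 S [ 45.4  -0.5 219.8] j [-0.36  0.62  0.91  1.49 -0.96  1.87  0.91] F [ 0.2  0.  -0.7] err [0.001 0.001 0.   ]
wrist n 200 angle -3.088 offset from pivot 6.5 rmax 79.5
scene n 337 angle 3.14 offset from pivot 2.4 rmax 82.3
top n 347 angle -3.118 offset from pivot 4.0 rmax 77.7
pad (617, np.float64(266.7), np.float64(227.6)) (617, np.float64(266.6), np.float64(227.7))
spare (984, np.float64(457.5), np.float64(308.1)) (978, np.float64(457.4), np.float64(308.1))
c (620, np.float64(388.1), np.float64(245.0)) (633, np.float64(388.2), np.float64(245.1))
tape (258, np.float64(299.2), np.float64(256.1)) (382, np.float64(299.1), np.float64(256.2))
b (319, np.float64(246.6), np.float64(132.2)) (333, np.float64(246.7), np.float64(132.3))
jar (114, np.float64(236.6), np.float64(189.0)) (120, np.float64(236.8), np.float64(189.0))
```

View pics/w6.png

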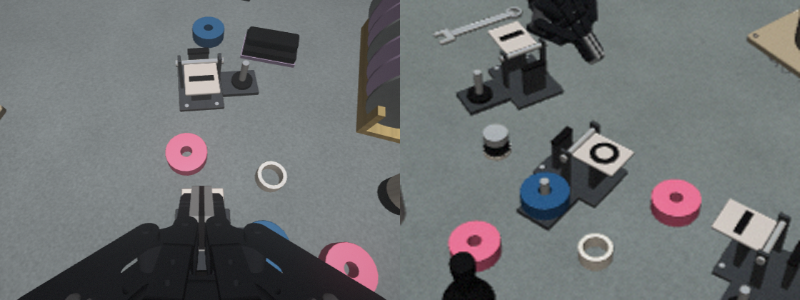

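The scene view shows the ring face up and level on the opposite rest, at crop (605,153). The arm is clear, and the pad, tape, jar and the other two markers have not moved. Handing in.

```bash
python3 -c "
from bench import r
print(r.finish_job(), r.sense()['time_s'])"
```

```text
the job is handed in; nothing more can be done
the job is handed in; nothing more can be done
```

The marker on the pad-carrying stand (the middle one) now lies flat on its opposite rest with the ring face up, and I have handed the job in. I pushed it over with the closed fingertips, slowly and in small steps. At the stop the force rose to about 8 N; in the readings between moves before that it never passed about 3 N.

**Last checks:**
- **Paddle angle:** after the arm backed off, the scene camera read 3.14 rad and the top camera 3.165, which is within calibration error. The wrist camera read 3.195, but from few points, because the fingers hid most of the paddle.
- **Everything else:** the pad, spare pad, tape, jar and the other two markers stayed within about 0.2 px of where they started in the scene camera. I did not measure the sanding block or the wrench, and nothing touched them.
- **Time:** about 18 s of the 35 s were used when the last check was made, with the arm clear and touching nothing.

**What went wrong:** the first lift missed without touching the paddle, because the closed fingers end about 26 mm short of the nominal tool point. I corrected for that and came in again lower.

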